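# Pin and clamp the gliding microscope stage

### The arm

A 7-joint arm with a two-finger parallel gripper is mounted at the origin on the work surface. World frame = base frame: x ahead of the robot, y to its left, z up, the work surface at z = 0. Lengths are in m, angles in rad, forces in N, time in s.
With the tool pointing down it reaches from about 0.4 to 0.85 m from the base axis. Payload 4.5 kg.
Tool frame: the origin (TCP) lies midway between the tips of the shut fingers; the grasp point (between the pads) lies 19 mm behind it; x points along the fingers, y is the direction in which the jaws open and shut, and the axes are right-handed (so a half turn about x gives the same grasp; the last joint's range is limited). The gripper opens to 88 mm and grips with 3 to 60 N. Pads are 18 mm wide; open, the fingers measure 123 mm over their backs; the gripper's body (75 mm by 187 mm) begins 45 mm behind the grasp point.
Start: joints at [1.279, 0.689, -0.195, 1.565, 0.157, 0.902, -0.215], TCP at [0.2, -0.592, 0.239] pointing down, gripper open.
Joint ranges: [-3.01, 3.01], [-0.46, 2.08], [-1.47, 1.51], [0.13, 2.56], [-1, 4.14], [0.04, 2.09], [-2.66, 2.66]. Speed limits (rad/s): [2.57, 2.57, 3.14, 3.14, 3.14, 3.14, 3.14].

### API

Orientations are given as a unit quaternion [x, y, z, w].
In Python, from plant import r gives the robot as it stands.
- The arm moves only by the tool arm_command, never from a script. Its argument "plan" is a list of rows, each a list of 5 numbers: the finger opening in m, from 0 to 0.0881, then the shift along the tool's x, y, z in m, then the turn about the tool's x in rad. In form: [[grip, dx, dy, dz, roll], ...]. A call has 1 to 12 rows; each row shifts and turns the commanded pose from where the row before left it, along the tool's axes as they then stand; what a row does not reach is not made up. A row lasts 1/8 s, in which the tool goes at most 62.5 mm and 10.7 degrees, less where a joint would pass 70% of its speed; a pose out of reach is approached as far as the arm can. A call is refused whole if a number of a shift passes 0.0625 or a number of a turn 0.188, either way. A call with a gripper value outside its range is refused whole. The fingers move at their own pace and stop on an object; "force" is the grip in N (left out, the last holds). Time passes only in rows, so rows that do not move let the fingers close. It gives the time, the measured TCP pose, the force and the opening at its end, in the units of the state.
- r.get_state(): the state, without advancing time (a new reading comes with each control period).
- r.snapshot(name): name is "scene" or "side" or "wrist"; returns (picture, depth): 420x560x3 uint8, red, green, blue; 420x560 float32, m along the optical axis (not along the pixel's ray), 0 where there is no reading.
- r.calibration(name): a dict with "fx", "fy", "cx", "cy" (pixels), "k1" (the pictures are not rectified: a ray, as slopes to the right and down, at radius r is drawn at 1 + k1 r^2 times it, then the intrinsics apply), "eye" and "orientation" of the camera in the world; the wrist camera has in their place "mount" (4x4, takes a point from camera to tool coordinates, whose origin is the TCP and whose axes are the tool frame's). Camera axes: x right, y down, z forward; pixel columns grow to the right and rows downward; lengths in m; the calibration is good to about 2 mm. A picture is of the moment at which its call begins: read the wrist's pose just before it. calibration takes no time and is no camera call.
- r.finish_job(): hands the job in, once; it reports no verdict.
The state is a dict: "clock": time; "q": joint angles; "qd": joint speeds; "joint_torque": joint torques, N m; "tool_pos": TCP position; "eef_rot": TCP orientation; "contact_force": force on the tool from outside, world axes, zero at the start; "moment": the same for the moment, N m; "opening": opening from 0.0 (shut) to 1.0 (fully open).
Only numpy, scipy, OpenCV 4.12 (cv2) and the standard library are available. Lean on these libraries where they do the work, as an engineer would, in place of code of your own. Each camera call takes 0.05 s, during which the arm holds its last target.

### The job

Lock the gliding specimen stage so it can be carried: take the locating pin from its white parking block, feel with its tip along the black plate in the stage's window until it drops into the unmarked hole, and push it fully home, upright with its collar flat on the plate. Only then throw the green clamp lever all the way over, away from the window, and let go of everything. Do not disturb the other things on the bench.

Things in the scene. Friction and masses are not known exactly. Their poses are not given: they have to be found in the camera images.
- pin_head (a point): Centre of the orange square head of the locating pin: 20 x 20 mm (flats along this point's x and y), 42 mm tall, 21 mm above and below this point; z runs up the pin. Under it a steel collar 25 mm across, 5 mm thick (underside 26 mm below this point), then the shaft, 14 mm across, 20 mm long. Mass 60 to 130 g. It starts upright in the parking block, collar on top; lift it over 25 mm to free it.
- pin_tip (a point): Centre of the flat tip of the pin, 46 mm below the centre of its head; z up the pin. The last 7 mm of the shaft taper from 14 mm to 5 mm across at this tip.
- park: White plastic parking block, 60 x 60 mm, 35 mm tall, fixed to the bench; origin at the centre of its underside. The pin stands in the hole in its middle. It may be on either side of the stage.
- stage: Grey stage housing with aluminium cover, 220 mm (its x) by 130 mm (its y), 49 mm tall, fixed to the bench; origin at the centre of its underside. At its +x end stands the clamp lever on a low block. The black plate under its cover is locked fast. All but its one hole is flat and hard: the hole is blind, round, vertical, 15 mm across, 23 mm deep, with a 1 mm chamfer.
- window (a point): Middle of the cover's window, level with the black plate's upper face, 45 mm above the bench; axes as the stage's. Window 96 mm long (x), 40 mm wide (y); the cover stands 4 mm above the plate. The hole differs from run to run: anywhere within 25 mm of this point along x and 2 mm along y. The pin's shaft goes 20 mm in, until its collar rests on the plate.
- clamp (a joint): Angle of the green clamp lever in rad: 0 leaning towards the window (up to 0.2 at the start), 1.0 thrown fully over, away from the window, at its stop. It swings about an axis along the y of point window and stays where it is left (light friction).
- clamp_tip (a point): Centre of the green ball, 26 mm across, on the clamp lever's end, 60 mm from the lever's pivot. The pivot is an axis along the stage's y, 143 mm along the stage's +x from its centre, 34 mm above the bench. Lever at 0: ball centre 29 mm nearer the window than the pivot and 87 mm above the bench; at 1.0: 29 mm beyond the pivot. Push it by the ball; about 1 N.
- rack: Blue vial rack with capped vials, 70 x 110 mm, 56 mm tall; bystander, origin at the centre of its underside.
- tray: White sorting tray with compartments, 160 x 200 mm, 30 mm tall; bystander, origin at the centre of its underside.
- jar: Amber jar with black cap, 52 mm across, 75 mm tall; bystander, origin at the centre of its underside.
- dish: Clear shallow dish 90 mm across, 14 mm tall, with seeds; bystander, origin at the centre of its underside.
- objective: Dark spare lens, 52 mm across, 42 mm tall; bystander, origin at the centre of its underside.
- brush: Flat brush with wooden handle lying on the bench, about 200 mm long; bystander, origin on its underside.

How it is judged:
By the outcome, as a careful person would: the job done as asked, in the order asked, and still so for the second after the job is handed in, with the robot touching nothing.
It also fails if it takes over 72 s, if anything falls off the work surface, if the arm or the gripper's body presses on something with over 40 N, if the wrist force passes 120 N, or if a joint passes its speed limit or range.

## Working session

There is one attempt and no reset: what is moved stays moved. The work goes in short steps, Python scripts to look and compute and a tool call to move; the robot and the scene stay as the last step left them, time stands still between calls to the robot, and variables do not carry over. Pictures are saved under pics/ and viewed, and the job is handed in when it is done.

Besides the shell and the picture viewer there is one more tool, called after "Emit:" as a command line: name --pt "numbers of a row" for each row, then --argument value for the rest. arm_command: Moves the arm, as the interface text tells. Its arguments: {"type":"object","properties":{"plan":{"type":"array","items":{"type":"array","items":{"type":"number"}}},"force":{"type":"number"}},"required":["plan"]}

```bash
ls; mkdir -p pics; cat > h.py <<'E'
import numpy as np, cv2
from scipy.spatial.transform import Rotation as R
from plant import r
def snap(n,f):
    s=r.get_state(); im,d=r.snapshot(n); cv2.imwrite('pics/'+f+'.png',cv2.cvtColor(im,cv2.COLOR_RGB2BGR)); np.savez('pics/'+f,im=im,d=d,p=s['tool_pos'],q=s['eef_rot']); return im,d,s
def cam(n,p=None,q=None):
    c=r.calibration(n)
    if n=='wrist':
        T=np.eye(4);T[:3,:3]=R.from_quat(q).as_matrix();T[:3,3]=p
        M=T@np.array(c['mount']);return c,M[:3,:3],M[:3,3]
    return c,R.from_quat(c['orientation']).as_matrix(),np.array(c['eye'])
def ray(cm,u,v):
    c,Rm,e=cm
    K=np.array([[c['fx'],0,c['cx']],[0,c['fy'],c['cy']],[0,0,1.]])
    p=cv2.undistortPoints(np.array([[[u,v]]],float),K,np.array([c['k1'],0,0,0.]))[0,0]
    return e,Rm@np.array([p[0],p[1],1])
def onz(cm,u,v,z):
    e,d=ray(cm,u,v); return e+d*(z-e[2])/d[2]
def atd(cm,u,v,dep):
    e,d=ray(cm,u,v); return e+d*dep
E
python3 - <<'E'
from h import *
for n in('scene','side','wrist'):
    snap(n,n+'0'); c=r.calibration(n); print(n,{k:np.round(v,3).tolist() for k,v in c.items()})
print(r.get_state())
E
```

```text
pics
scene {'fx': 439.727, 'fy': 439.727, 'cx': 287.676, 'cy': 206.503, 'k1': -0.018, 'eye': [0.977, -0.47, 0.819], 'orientation': [0.888, 0.301, -0.115, -0.327]}
side {'fx': 429.914, 'fy': 429.914, 'cx': 282.201, 'cy': 211.802, 'k1': -0.038, 'eye': [0.082, 0.753, 0.57], 'orientation': [-0.248, 0.828, -0.48, 0.147]}
wrist {'fx': 330.283, 'fy': 330.283, 'cx': 276.413, 'cy': 215.27, 'k1': -0.074, 'mount': [[-0.002, -0.259, 0.966, -0.147], [1.0, -0.001, 0.001, 0.0], [0.001, 0.966, 0.259, -0.067], [0.0, 0.0, 0.0, 1.0]]}
{'clock': 0.15, 'q': array([ 1.27882471,  0.68977121, -0.19453357,  1.56609392,  0.15727672,
        0.90248159, -0.21507613]), 'qd': array([ 0.00211215, -0.00324237, -0.00058142, -0.0035639 ,  0.00106549,
       -0.00038507, -0.00091933]), 'joint_torque': array([-2.13837782e-03, -5.27858877e+01, -1.26859691e+00, -1.53586346e+01,
       -5.24786522e-02,  3.92462753e-03,  1.05218533e-04]), 'tool_pos': array([ 0.19984958, -0.59168789,  0.23810995]), 'eef_rot': array([-0.69763691, -0.11516801,  0.697848  , -0.11422453]), 'contact_force': array([-0.11103558, -0.17022609,  0.1747617 ]), 'moment': array([ 0.03804798, -0.00551917, -0.0453979 ]), 'opening': 1.004613455120374}
```

View pics/scene0.png

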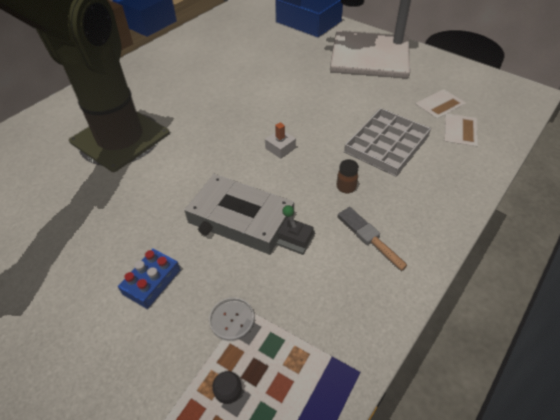

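View pics/side0.png

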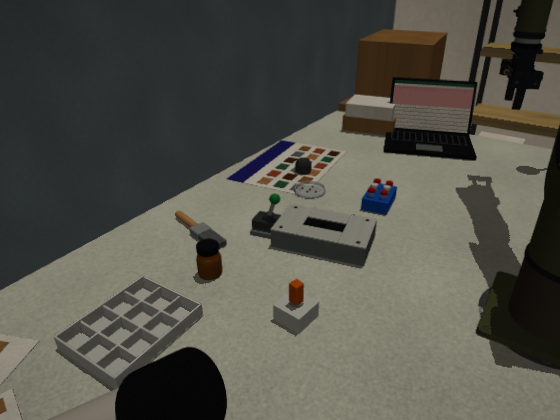

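View pics/wrist0.png

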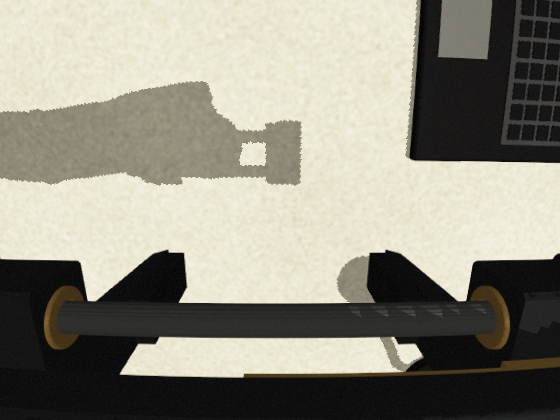

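Scene view: stage around (240,210) with the lever ball at (288,211), park and pin at (280,138). Side view: window around (325,225), ball (275,199), pin head (296,291). The gripper isn't over any of them. Next I'll measure these.

```bash
python3 - <<'E'
from h import *
for n in('scene','side'):
    z=np.load(f'pics/{n}0.npz'); im,d=z['im'],z['d']; cm=cam(n)
    hsv=cv2.cvtColor(im,cv2.COLOR_RGB2HSV)
    H,S,V=[hsv[...,i].astype(int) for i in range(3)]
    for name,m,zz in (('orange',(H>3)&(H<14)&(S>190)&(V>100),0.056),('green',(H>50)&(H<75)&(S>120)&(V>40),0.087)):
        k,l,st,ce=cv2.connectedComponentsWithStats(m.astype(np.uint8))
        for i in range(1,k):
            if st[i,4]<25: continue
            u,v=ce[i]; dep=np.median(d[l==i]); print(n,name,st[i],ce[i].round(1),'plane',onz(cm,u,v,zz).round(4),'depth',atd(cm,u,v,dep).round(4))
    x0,y0,w,h=(170,110,160,150) if n=='scene' else (240,185,150,150)
    c=cv2.resize(im[y0:y0+h,x0:x0+w],None,fx=4,fy=4,interpolation=cv2.INTER_CUBIC)
    cv2.imwrite(f'pics/{n}_c.png',cv2.cvtColor(c,cv2.COLOR_RGB2BGR))
E
```

```text
side orange [290 280  13   8  66] [296.  283.5] plane [0.4113 0.2138 0.056 ] depth [0.3938 0.2425 0.0834]
side green [322 157  10   5  31] [326.8 159.2] plane [ 0.6132 -0.279   0.087 ] depth [ 0.7041 -0.4555  0.0043]
side green [277 164  11   5  32] [282.1 166.3] plane [ 0.6941 -0.1666  0.087 ] depth [ 0.8003 -0.3262  0.0031]
side green [275 181  12   7  47] [280.5 183.9] plane [ 0.6356 -0.0707  0.087 ] depth [ 0.731  -0.2128  0.0036]
side green [270 194  10   9  68] [274.3 198.2] plane [0.6046 0.0025 0.087 ] depth [0.5928 0.0194 0.0979]
```

View pics/scene_c.png

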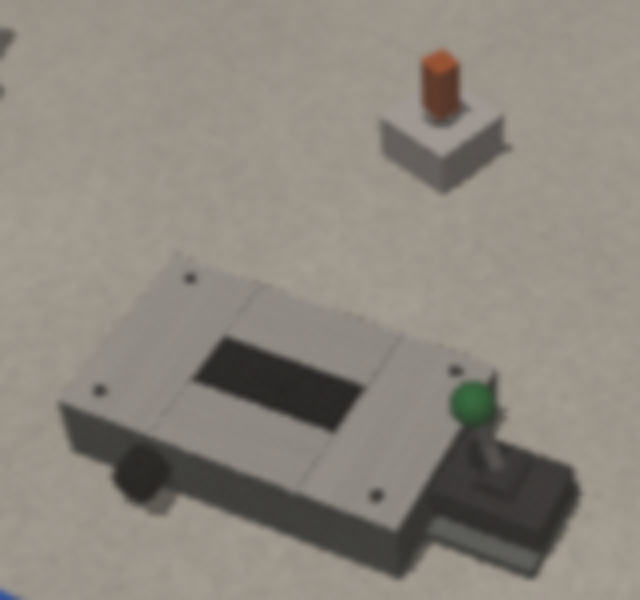

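View pics/side_c.png

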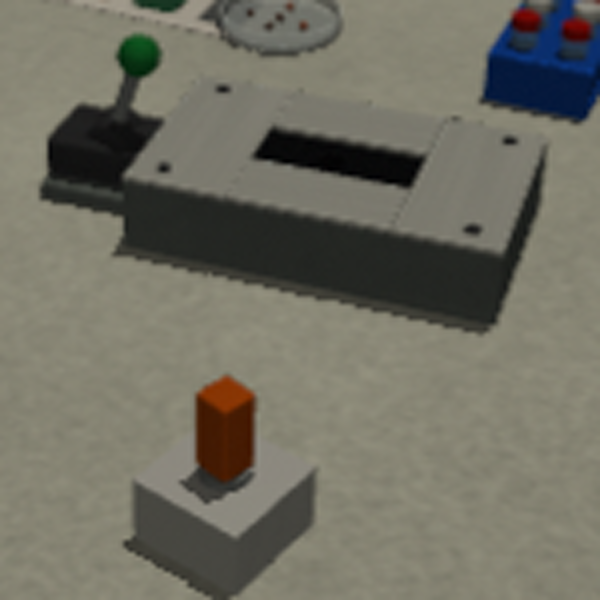

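```bash
python3 - <<'E'
from h import *
D={'scene':((170,110),{'win':(.049,[(225,337),(365,387),(336,431),(193,380)]),'cover':(.049,[(180,255),(492,372),(400,530),(62,403)]),'head':(.082,[(422,65),(441,50),(460,62),(441,76)]),'park':(.035,[(381,120),(443,157),(504,115)]),'ball':(.087,[(473,403)])}),
'side':((240,185),{'win':(.049,[(426,155),(275,128),(254,157),(412,187)]),'cover':(.049,[(547,147),(203,77),(125,182),(500,250)]),'head':(.082,[(195,395),(228,376),(255,394),(225,412)]),'park':(.035,[(133,482),(236,536),(316,467)]),'ball':(.087,[(139,55)])})}
for n,((x0,y0),it) in D.items():
    cm=cam(n)
    for k,(z,pts) in it.items():
        P=np.array([onz(cm,(u+.5)/4-.5+x0,(v+.5)/4-.5+y0,z)[:2] for u,v in pts]); 
        c=P.mean(0) if len(P)!=3 else (P[0]+P[2])/2
        print(n,k,P.round(4).tolist(),'c',c.round(4))
        if len(P)>1: e=np.diff(np.vstack([P,P[:1]]),axis=0); print('   len',np.linalg.norm(e,axis=1).round(4),'ang',np.degrees(np.arctan2(e[:,1],e[:,0])).round(1))
E
```

```text
scene win [[0.428, -0.008], [0.5192, 0.0122], [0.5271, -0.0229], [0.4361, -0.0441]] c [ 0.4776 -0.0157]
   len [0.0934 0.036  0.0934 0.037 ] ang [  12.5  -77.2 -166.9  102.8]
scene cover [[0.359, 0.0256], [0.5706, 0.0656], [0.5995, -0.0545], [0.3881, -0.1025]] c [ 0.4793 -0.0164]
   len [0.2154 0.1236 0.2167 0.1313] ang [  10.7  -76.5 -167.2  102.8]
scene head [[0.39, 0.2279], [0.3904, 0.2475], [0.4081, 0.2453], [0.4069, 0.2265]] c [0.3989 0.2368]
   len [0.0197 0.0178 0.0188 0.017 ] ang [ 89.   -7.3 -93.4 175.6]
scene park [[0.3669, 0.2102], [0.4233, 0.2063], [0.4302, 0.2644]] c [0.3985 0.2373]
   len [0.0566 0.0585 0.0833] ang [  -4.    83.3 -139.4]
scene ball [[0.596, 0.0151]] c [0.596  0.0151]
side win [[0.4336, -0.044], [0.5236, -0.023], [0.5168, 0.0126], [0.4248, -0.008]] c [ 0.4747 -0.0156]
   len [0.0923 0.0362 0.0943 0.037 ] ang [  13.1  100.7 -167.4  -76.2]
side cover [[0.3778, -0.0909], [0.5942, -0.0534], [0.5643, 0.0761], [0.3569, 0.0231]] c [ 0.4733 -0.0113]
   len [0.2196 0.1328 0.2141 0.1159] ang [   9.8  103.  -165.7  -79.6]
side head [[0.4062, 0.2481], [0.401, 0.2287], [0.3842, 0.233], [0.3889, 0.2508]] c [0.3951 0.2401]
   len [0.0201 0.0173 0.0184 0.0175] ang [-105.   165.7   75.4   -8.7]
side park [[0.4274, 0.2672], [0.3699, 0.2712], [0.3625, 0.2128]] c [0.395 0.24 ]
   len [0.0577 0.0588 0.0847] ang [176.1 -97.2  40. ]
side ball [[0.604, 0.003]] c [0.604 0.003]
```

```bash
cat >> h.py <<'E'
def toolm(s): return R.from_quat(s['eef_rot']).as_matrix()
def yawy(M): return np.degrees(np.arctan2(M[1,1],M[0,1]))
def go(s,target,M=None):
    M=toolm(s) if M is None else M
    return (M.T@(np.array(target)-s['tool_pos'])).round(4)
E
python3 - <<'E'
from h import *
s=r.get_state(); M=toolm(s); print(M.round(4),'jaw yaw',yawy(M)); 
a=s['tool_pos']
for w in ([.5,-.3,.24],[.53,-.05,.24],[.42,.24,.20]):
    print(w, (M.T@(np.array(w)-a)).round(4)); a=np.array(w)
E
```

```text
[[-5.000e-04  3.201e-01 -9.474e-01]
 [ 1.300e-03 -9.474e-01 -3.201e-01]
 [-1.000e+00 -1.400e-03  1.000e-04]] jaw yaw -71.33018573015096
[0.5, -0.3, 0.24] [-0.0017 -0.1803 -0.3777]
[0.53, -0.05, 0.24] [ 0.0003 -0.2272 -0.1084]
[0.42, 0.24, 0.2] [ 0.0404 -0.3099  0.0114]
```

Emit:
arm_command --pt "0.088 0 -0.0258 -0.054 0" --pt "0.088 0 -0.0258 -0.054 0" --pt "0.088 0 -0.0258 -0.054 0" --pt "0.088 0 -0.0258 -0.054 0" --pt "0.088 0 -0.0258 -0.054 0" --pt "0.088 0 -0.0258 -0.054 0" --pt "0.088 0 -0.0258 -0.054 0" --pt "0.088 0 -0.05 -0.024 0" --pt "0.088 0 -0.05 -0.024 0" --pt "0.088 0 -0.05 -0.024 0" --pt "0.088 0 -0.05 -0.024 0" --pt "0.088 0 -0.027 -0.012 0" --force 25

```text
clock: 1.65
tool_pos: [0.5302, -0.0465, 0.2386]
eef_rot: [0.698, 0.117, -0.697, 0.116]
contact_force: [-0.4, -1.0, -0.9]
opening: 1.001
```

Emit:
arm_command --pt "0.088 0 -0.055 0 0" --pt "0.088 0 -0.055 0.004 0" --pt "0.088 0 -0.055 0.004 0" --pt "0.088 0 -0.055 0.004 0" --pt "0.088 0 -0.04 0 0" --pt "0.088 0 0 0 -0.162" --pt "0.088 0 0 0 -0.162" --pt "0.088 0 0 0 -0.162" --pt "0.088 0 0 0 -0.162" --pt "0.088 0 0 0 -0.162" --pt "0.088 0 0 0 -0.162" --pt "0.088 0 0 0 -0.162"

```text
clock: 3.15
tool_pos: [0.4354, 0.1919, 0.2386]
eef_rot: [-0.526, -0.473, 0.526, -0.473]
contact_force: [-0.3, 0.8, -0.2]
opening: 1.0
```

```bash
python3 - <<'E'
from h import *
im,d,s=snap('wrist','w1'); print(s['clock'],s['tool_pos'],yawy(toolm(s)),s['q'].round(2))
E
```

```text
3.15 [0.43536015 0.19193812 0.23858236] -6.058112000512057 [-0.22  0.52 -0.44  1.99  0.34  0.7  -0.98]
```

View pics/w1.png

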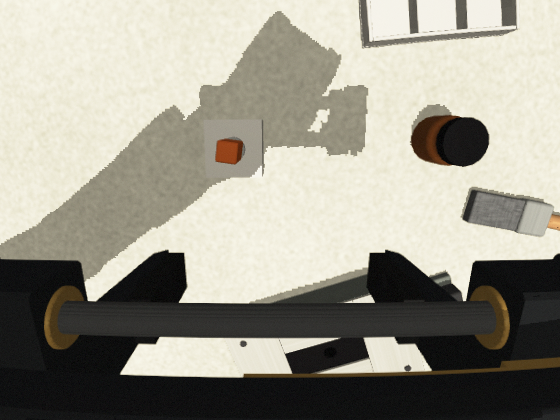

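Wrist view: pin head at (229,152) on the white block (203–263, 120–178). The block edges line up with the jaws. In the window, around (330,352), there may be a dark spot. I'll measure both.

```bash
python3 - <<'E'
from h import *
z=np.load('pics/w1.npz'); im,d=z['im'],z['d']; cm=cam('wrist',z['p'],z['q'])
hsv=cv2.cvtColor(im,cv2.COLOR_RGB2HSV);H,S,V=[hsv[...,i].astype(int) for i in range(3)]
c=im[100:200,180:280]; e=im[320:400,220:420]
a=cv2.resize(c,None,fx=6,fy=6,interpolation=cv2.INTER_CUBIC);cv2.imwrite('pics/w1a.png',a[...,::-1])
g=np.clip(e.astype(float)*3,0,255).astype(np.uint8)
cv2.imwrite('pics/w1b.png',cv2.resize(g,None,fx=4,fy=4,interpolation=cv2.INTER_CUBIC)[...,::-1])
E
```

```text
(no output)
```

View pics/w1a.png

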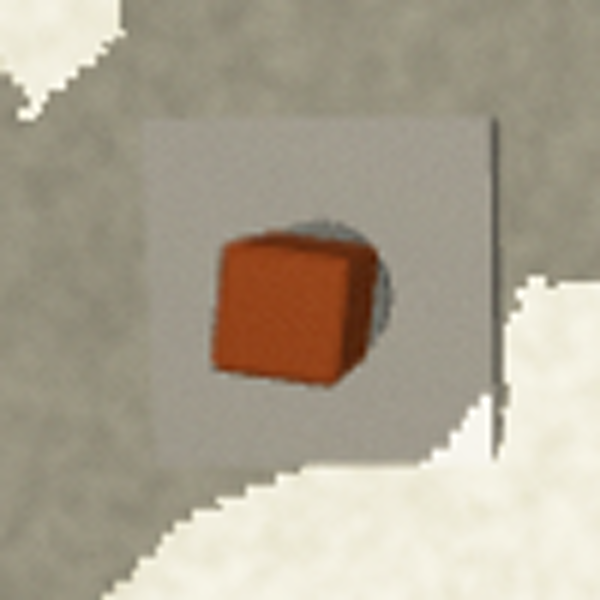

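View pics/w1b.png

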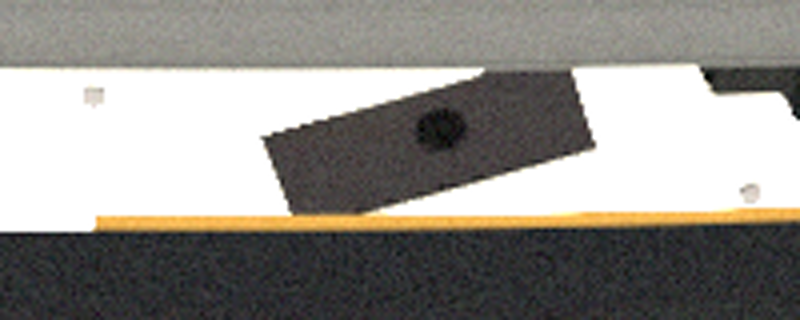

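```bash
python3 - <<'E'
from h import *
z=np.load('pics/w1.npz'); cm=cam('wrist',z['p'],z['q'])
f=lambda pts,sc,o,zz:np.array([onz(cm,(u+.5)/sc-.5+o[0],(v+.5)/sc-.5+o[1],zz)[:2] for u,v in pts])
for n,P in (('head',f([(225,243),(350,258),(330,385),(212,367)],6,(180,100),.082)),('park',f([(143,117),(494,117),(494,462),(150,465)],6,(180,100),.035)),('win',f([(262,137),(573,68),(596,147),(290,214)],4,(220,320),.049))):
    e=np.diff(np.vstack([P,P[:1]]),axis=0); print(n,P.mean(0).round(4),np.linalg.norm(e,axis=1).round(4),np.degrees(np.arctan2(e[:,1],e[:,0])).round(1))
h=f([(441,129)],4,(220,320),.045)[0]; print('hole',h, h-np.array([.477,-.0155]))
E
```

```text
head [0.3953 0.2407] [0.0189 0.0194 0.0182 0.0188] [ -13.1 -106.7  165.    75.4]
park [0.3955 0.2407] [0.0602 0.0594 0.0614 0.0601] [ -6.4 -96.7 174.3  82.2]
win [ 0.4758 -0.0138] [0.0955 0.0301 0.0961 0.0301] [   8.2  -77.7 -171.8  101.1]
hole [ 0.47994149 -0.01236939] [0.00294149 0.00313061]
```

Emit:
arm_command --pt "0.06 0 0 0 0.152" --pt "0.06 0 -0.051 -0.037 0" --pt "0.06 0 0 0 0" --pt "0.06 0.05 0 0 0" --pt "0.06 0.05 0 0 0" --pt "0.06 0 0 0 0"

```text
clock: 3.95
tool_pos: [0.3946, 0.2387, 0.1364]
eef_rot: [-0.559, -0.43, 0.564, -0.43]
contact_force: [-0.6, 0.6, -0.2]
opening: 0.684
```

```bash
python3 - <<'E'
from h import *
s=r.get_state(); print(s['clock'],s['tool_pos'],yawy(toolm(s)),go(s,[.3955,.2407,.05]))
im,d,s=snap('wrist','w2')
snap('side','s2')
E
```

```text
3.95 [0.39458482 0.2387367  0.13639947] -15.128243035061264 [ 0.0864  0.0007 -0.0027]
```

View pics/w2.png

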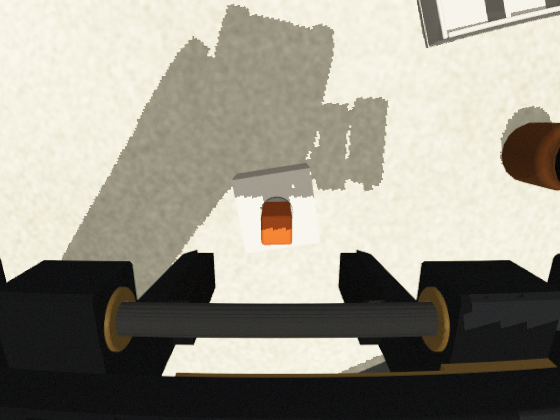

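View pics/s2.png

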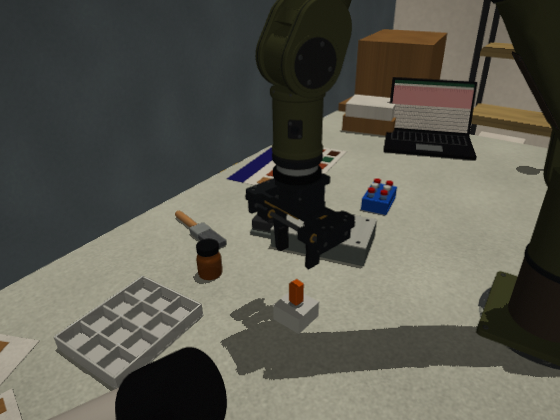

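Wrist view: the head is square to the jaws and centred between the fingers at about column 277. Side view: the fingers are above it and clear. Descending.

Emit:
arm_command --pt "0.06 0.03 0.0007 -0.0025 0" --pt "0.06 0.03 0 0 0" --pt "0.06 0.026 0 0 0" --pt "0.06 0 0 0 0" --pt "0.06 0 0 0 0"

```text
clock: 4.68
tool_pos: [0.3986, 0.2435, 0.0544]
eef_rot: [0.562, 0.43, -0.56, 0.43]
contact_force: [-0.0, 0.2, 0.5]
opening: 0.683
```

```bash
python3 - <<'E'
from h import *
s=r.get_state(); print(s['clock'],s['tool_pos'],yawy(toolm(s)),go(s,[.3955,.2407,.05]),toolm(s)[:,0],s['contact_force'])
E
```

```text
4.675 [0.39859543 0.2434767  0.05440408] -15.1139092639289 [ 0.0044 -0.0023  0.0035] [ 0.00241378  0.0018104  -0.99999545] [-0.03151314  0.16575663  0.48126283]
```

Emit:
arm_command --pt "0.06 0.004 -0.002 0.003 0" --pt "0.06 0 0 0 0" --pt "0.06 0 0 0 0"

```text
clock: 5.05
tool_pos: [0.3948, 0.2405, 0.049]
eef_rot: [0.561, 0.43, -0.561, 0.43]
contact_force: [0.9, -0.6, 0.3]
opening: 0.681
```

```bash
python3 - <<'E'
from h import *
s=r.get_state(); print(s['clock'],s['tool_pos'],yawy(toolm(s)),go(s,[.3955,.2407,.05]),toolm(s)[:,0],s['contact_force'])
E
```

```text
5.05 [0.39484283 0.24051822 0.04898182] -15.068680243235125 [-0.001   0.0006 -0.0003] [ 3.37039036e-04  1.39199756e-04 -9.99999934e-01] [ 0.88200952 -0.61122716  0.31394615]
```

Close on it.

Emit:
arm_command --pt "0.03 0 0 0 0" --pt "0.01 0 0 0 0" --pt "0.01 0 0 0 0" --pt "0.01 0 0 0 0" --pt "0.01 0 0 0 0" --pt "0.01 0 0 0 0" --force 35

```text
clock: 5.8
tool_pos: [0.3948, 0.2405, 0.0487]
eef_rot: [0.561, 0.43, -0.561, 0.43]
contact_force: [0.2, -0.1, 0.4]
opening: 0.227
```

```bash
python3 - <<'E'
from h import *
s=r.get_state(); print(s['clock'],s['tool_pos'],yawy(toolm(s)),s['contact_force'],s['opening']*.0881,toolm(s)[:,0])
E
```

```text
5.8 [0.39476153 0.24050426 0.048678  ] -15.069311179943783 [ 0.22262796 -0.10110523  0.40271314] 0.02002208972853191 [ 4.49745199e-05 -4.33079760e-05 -9.99999998e-01]
```

Emit:
arm_command --pt "0.01 -0.01 0 0 0" --pt "0.01 -0.02 0 0 0" --pt "0.01 -0.035 0 0 0" --pt "0.01 -0.035 0 0 0" --pt "0.01 -0.03 0 0 0" --pt "0.01 0 0 0 -0.162" --pt "0.01 0 0 0 -0.162" --pt "0.01 0 0 0 -0.162" --pt "0.01 0 0 0 0"

```text
clock: 6.92
tool_pos: [0.3947, 0.2401, 0.1791]
eef_rot: [0.442, 0.552, -0.442, 0.552]
contact_force: [-0.1, 0.3, -0.3]
opening: 0.222
```

Emit:
arm_command --pt "0.01 0 0.004 0.03 0" --pt "0.01 0 0.004 0.045 0" --pt "0.01 0 0.004 0.045 0" --pt "0.01 0 0.004 0.045 0" --pt "0.01 0 0.004 0.045 0" --pt "0.01 0 0.004 0.045 0" --pt "0.01 0 0.003 0.035 0" --pt "0.01 0 0 0.024 0" --pt "0.01 0 0 0 0" --pt "0.01 0 0 0 0" --pt "0.01 0 0 0 0"

```text
clock: 8.3
tool_pos: [0.4903, -0.0582, 0.1789]
eef_rot: [0.441, 0.553, -0.441, 0.553]
contact_force: [0.4, 0.6, -1.5]
opening: 0.223
```

```bash
python3 - <<'E'
from h import *
im,d,s=snap('wrist','w3'); print(s['clock'],s['tool_pos'],yawy(toolm(s)),s['contact_force'],s['opening']*.0881,toolm(s)[:,0])
snap('scene','c3')
E
```

```text
8.3 [ 0.49033572 -0.05818177  0.17892922] 12.884976474529438 [ 0.36049307  0.56745414 -1.48078815] 0.01964377381650446 [ 5.49547382e-05  5.24698980e-04 -9.99999861e-01]
```

View pics/w3.png

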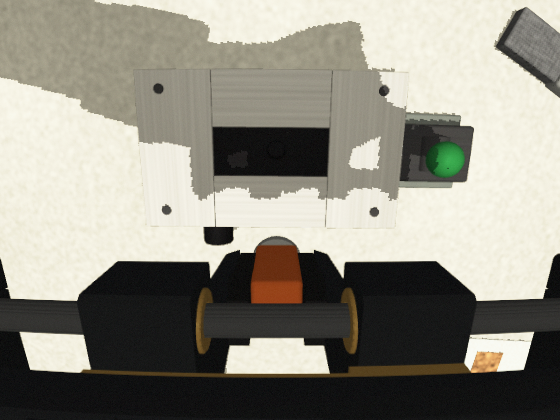

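View pics/c3.png

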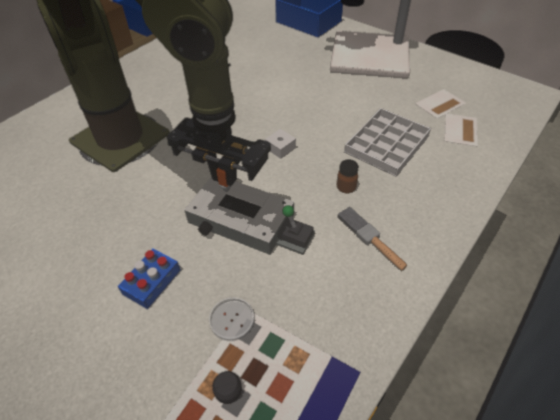

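Wrist view: the pin is held, with its head at about (277,275). The window spans columns 213–329 and rows 126–178, and the ball is at (445,159). There seems to be a hole near (277,150).

```bash
python3 - <<'E'
from h import *
z=np.load('pics/w3.npz'); im=z['im']
e=im[115:190,200:345].astype(float)
g=np.clip(e*4,0,255).astype(np.uint8)
cv2.imwrite('pics/w3b.png',cv2.resize(g,None,fx=5,fy=5,interpolation=cv2.INTER_CUBIC)[...,::-1])
E
```

```text
(no output)
```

View pics/w3b.png

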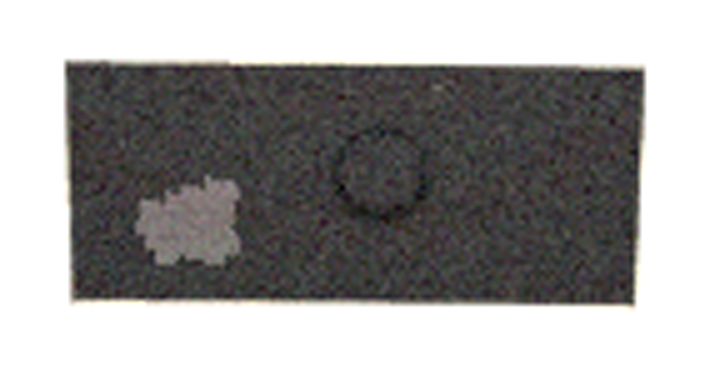

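```bash
python3 - <<'E'
from h import *
z=np.load('pics/w3.npz'); cm=cam('wrist',z['p'],z['q'])
f=lambda pts,sc,o,zz:np.array([onz(cm,(u+.5)/sc-.5+o[0],(v+.5)/sc-.5+o[1],zz)[:2] for u,v in pts])
P=f([(66,62),(645,68),(633,304),(72,298)],5,(200,115),.049);e=np.diff(np.vstack([P,P[:1]]),axis=0); print(P.mean(0).round(4),np.linalg.norm(e,axis=1).round(4),np.degrees(np.arctan2(e[:,1],e[:,0])).round(1))
h=f([(381,173)],5,(200,115),.045)[0]
a=np.radians(12.5);U=np.array([[np.cos(a),np.sin(a)],[-np.sin(a),np.cos(a)]])
print(h,'in window frame',U@(h-P.mean(0)))
rr=f([(335,173),(427,173)],5,(200,115),.045);print('dia',np.linalg.norm(rr[1]-rr[0]))
hsv=cv2.cvtColor(z['im'],cv2.COLOR_RGB2HSV);m=(hsv[...,0]>45)&(hsv[...,0]<80)&(hsv[...,1]>120);ys,xs=np.nonzero(m);print('ball',onz(cm,xs.mean(),ys.mean(),.09),(xs.max()-xs.min()))
s=r.get_state();print(go(s,[h[0],h[1],.083]))
E
```

```text
[ 0.4758 -0.0139] [0.0944 0.0387 0.0945 0.0387] [  12.2  -78.1 -167.8  101.8]
[ 0.47977008 -0.01143371] in window frame [0.00446378 0.00157421]
dia 0.015407324295421063
ball [0.59903767 0.01208754 0.09      ] 343
[ 0.0959  0.0001 -0.0483]
```

Emit:
arm_command --pt "0.01 0 0 -0.025 0" --pt "0.01 0 0 -0.0233 0" --pt "0.01 0 0 0 0" --pt "0.01 0.035 0 0 0" --pt "0.01 0.035 0 0 0" --pt "0.01 0.018 0 0 0" --pt "0.01 0 0 0 0" --pt "0.01 0 0 0 0"

```text
clock: 9.4
tool_pos: [0.4804, -0.0131, 0.0912]
eef_rot: [0.442, 0.552, -0.441, 0.553]
contact_force: [-0.5, -0.2, 0.4]
opening: 0.224
```

```bash
python3 - <<'E'
from h import *
s=r.get_state(); print(s['clock'],s['tool_pos'],yawy(toolm(s)),s['contact_force'],toolm(s)[:,0],go(s,[.4798,-.0116,.083]))
E
```

```text
9.4 [ 0.48036934 -0.01305654  0.09124181] 12.74738122919846 [-0.46358868 -0.17722878  0.41996069] [ 9.75420586e-04 -3.14120847e-04 -9.99999475e-01] [ 0.0082 -0.0002 -0.0016]
```

Emit:
arm_command --pt "0.01 0.006 0 -0.0015 0" --pt "0.01 0.004 0 0 0" --pt "0.01 0.002 0 0 0" --pt "0.01 0.002 0 0 0" --pt "0.01 0 0 0 0"

```text
clock: 10.02
tool_pos: [0.4795, -0.0112, 0.0766]
eef_rot: [0.441, 0.553, -0.441, 0.553]
contact_force: [-0.2, 0.8, -0.9]
opening: 0.225
```

```bash
cat > st.py <<'E'
from h import *
s=r.get_state(); print(s['clock'],s['tool_pos'].round(4),'F',s['contact_force'].round(2),'M',s['moment'].round(2),'ax',toolm(s)[:,0].round(4),go(s,[.4798,-.0116,.0587]),round(s['opening']*.0881,4))
E
python3 st.py
```

```text
10.025 [ 0.4795 -0.0112  0.0766] F [-0.16  0.82 -0.9 ] M [ 0.   -0.11 -0.03] ax [-2.e-04 -2.e-04 -1.e+00] [0.0179 0.0003 0.0005] 0.0199
```

The tip is about 2 mm below the plate face with no contact force, so it's in the hole. I'll go on gently.

Emit:
arm_command --pt "0.01 0.002 0 0 0" --pt "0.01 0.002 0 0 0" --pt "0.01 0.002 0 0 0" --pt "0.01 0 0 0 0"

```text
clock: 10.52
tool_pos: [0.4794, -0.0115, 0.0705]
eef_rot: [0.441, 0.552, -0.442, 0.553]
contact_force: [0.7, -1.7, -1.8]
opening: 0.221
```

```bash
python3 st.py
```

```text
10.525 [ 0.4794 -0.0115  0.0705] F [ 0.69 -1.68 -1.79] M [-0.22 -0.1  -0.01] ax [-4.e-04 -6.e-04 -1.e+00] [0.0118 0.0003 0.0002] 0.0195
```

Emit:
arm_command --pt "0.01 0.002 0 0.0004 0" --pt "0.01 0.002 0 0 0" --pt "0.01 0.002 0 0 0" --pt "0.01 0 0 0 0"

```text
clock: 11.02
tool_pos: [0.4796, -0.0116, 0.0645]
eef_rot: [0.441, 0.553, -0.441, 0.553]
contact_force: [-0.3, -1.3, -0.4]
opening: 0.225
```

```bash
python3 st.py
```

```text
11.025 [ 0.4796 -0.0116  0.0645] F [-0.33 -1.3  -0.4 ] M [-0.15 -0.08 -0.03] ax [-2.e-04 -2.e-04 -1.e+00] [0.0058 0.0002 0.0001] 0.0198
```

Emit:
arm_command --pt "0.01 0.002 0 0.0003 0" --pt "0.01 0.002 0 0 0" --pt "0.01 0.001 0 0 0" --pt "0.01 0.001 0 0 0" --pt "0.01 0 0 0 0"

```text
clock: 11.65
tool_pos: [0.4797, -0.0118, 0.0587]
eef_rot: [0.441, 0.553, -0.441, 0.553]
contact_force: [0.1, -0.7, -0.3]
opening: 0.229
```

```bash
python3 st.py
```

```text
11.65 [ 0.4797 -0.0118  0.0587] F [ 0.14 -0.72 -0.33] M [-0.03 -0.02  0.01] ax [ 1.e-04  0.e+00 -1.e+00] [ 0.      0.0002 -0.0001] 0.0202
```

Emit:
arm_command --pt "0.01 0.001 0 0 0" --pt "0.01 0.001 0 0 0" --pt "0.01 0 0 0 0"

```text
clock: 12.02
tool_pos: [0.4797, -0.0118, 0.0585]
eef_rot: [0.441, 0.552, -0.441, 0.553]
contact_force: [-3.5, -0.8, 22.1]
opening: 0.225
```

```bash
python3 st.py
```

```text
12.025 [ 0.4797 -0.0118  0.0585] F [-3.47 -0.8  22.05] M [-0.02  0.76 -0.07] ax [ 1.8e-03 -8.0e-04 -1.0e+00] [-0.0002  0.0002 -0.0002] 0.0199
```

Seated: 22 N at exactly the expected height. Ease off, release, and check.

Emit:
arm_command --pt "0.01 -0.0018 0 0 0" --pt "0.01 0 0 0 0" --pt "0.05 0 0 0 0" --pt "0.05 0 0 0 0" --pt "0.05 0 0 0 0" --pt "0.05 0 0 0 0" --pt "0.05 -0.03 0 0 0" --pt "0.05 -0.05 0 0 0" --pt "0.05 -0.05 0 0 0" --pt "0.05 0 0 0.05 0" --pt "0.05 0 0 0 0" --pt "0.05 0 0 0 0"

```text
clock: 13.52
tool_pos: [0.4903, -0.0604, 0.1883]
eef_rot: [0.441, 0.553, -0.441, 0.552]
contact_force: [-1.4, 0.0, -0.7]
opening: 0.57
```

```bash
python3 - <<'E'
from h import *
im,d,s=snap('wrist','w4'); print(s['clock'],s['tool_pos'],yawy(toolm(s)),s['opening']);
im,_,_=snap('side','s4')
cv2.imwrite('pics/s4c.png',cv2.resize(im[170:290,230:400],None,fx=4,fy=4,interpolation=cv2.INTER_CUBIC)[...,::-1])
E
```

```text
13.525 [ 0.49031335 -0.06040559  0.1882743 ] 12.758922119844456 0.5696925506192355
```

View pics/w4.png

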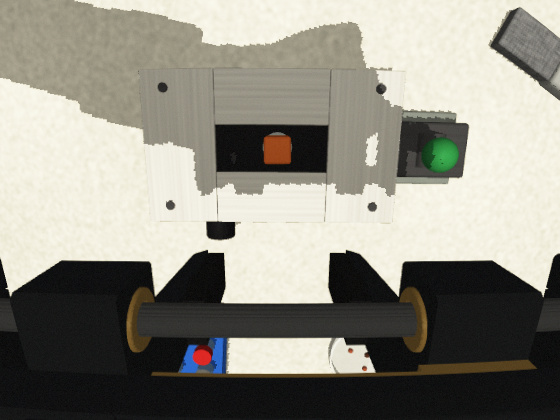

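View pics/s4c.png

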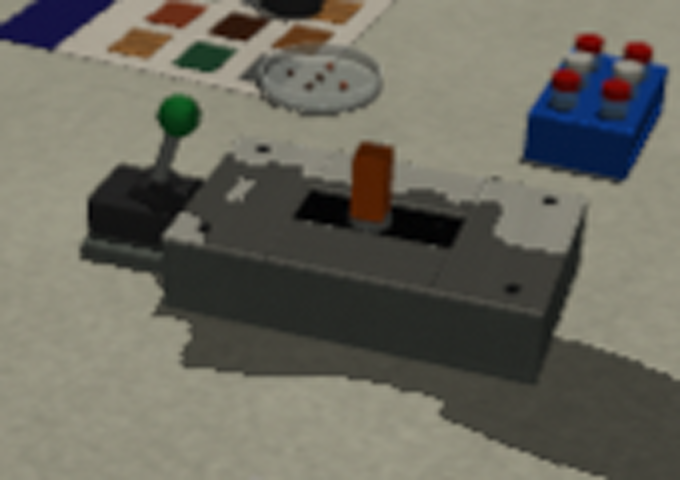

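The wrist and side views show the pin upright in the window at (277,149), with the ball at (440,154). I'll check the head height and the ball position.

```bash
python3 - <<'E'
from h import *
z=np.load('pics/w4.npz'); im,d=z['im'],z['d'];cm=cam('wrist',z['p'],z['q'])
for b in ((268,290,138,163),(225,255,138,165),(225,320,178,186)):
    u0,u1,v0,v1=b; print(atd(cm,(u0+u1)/2,(v0+v1)/2,np.median(d[v0:v1,u0:u1])).round(4))
hsv=cv2.cvtColor(im,cv2.COLOR_RGB2HSV);m=((hsv[...,0]>45)&(hsv[...,0]<80)&(hsv[...,1]>120));m[:,:400]=0;m[220:]=0
ys,xs=np.nonzero(m);e,dd=ray(cm,xs.mean(),ys.mean())
piv=np.array([.4758+.143*.977,-.0139+.143*.2135,.034]);u=np.array([.977,.2135])
for t in (0,.1,.2,.3):
    c=piv.copy();c[:2]+=u*.06*np.sin(t-.5);c[2]+=.06*np.cos(t-.5); p=e+dd*(c[2]-e[2])/dd[2]; print(t,c.round(4),p.round(4),(np.array([u,[-u[1],u[0]]])@(p-c)[:2]).round(4))
E
```

```text
[ 0.4817 -0.0116  0.0928]
[ 0.4501 -0.0229  0.0459]
[ 0.4832 -0.0421  0.0499]
0 [0.5874 0.0105 0.0867] [0.6011 0.0128 0.0867] [ 0.0139 -0.0007]
0.1 [0.5927 0.0116 0.0893] [0.5998 0.0127 0.0893] [ 0.0072 -0.0005]
0.2 [0.5982 0.0128 0.0913] [0.5988 0.0127 0.0913] [ 0.0006 -0.0003]
0.3 [0.6039 0.0141 0.0928] [0.598  0.0126 0.0928] [-0.006  -0.0002]
```

Emit:
arm_command --pt "0.0 0 0.02 -0.012 0" --pt "0.0 0 0.03 -0.018 0" --pt "0.0 0 0.031 -0.018 0" --pt "0.0 0 0 0 0" --pt "0.0 0.04 0 0 0" --pt "0.0 0.02 0 0 0" --pt "0.0 0 0 0 0" --pt "0.0 0 0 0 0"

```text
clock: 14.62
tool_pos: [0.5591, 0.0044, 0.1292]
eef_rot: [0.441, 0.553, -0.441, 0.553]
contact_force: [0.3, 1.2, -0.2]
opening: 0.006
```

```bash
python3 - <<'E'
from h import *
im,d,s=snap('scene','c5'); print(s['clock'],s['tool_pos'],s['opening'],s['contact_force'],go(s,[.5588,.0045,.075]))
cv2.imwrite('pics/c5c.png',cv2.resize(im[110:270,170:340],None,fx=4,fy=4,interpolation=cv2.INTER_CUBIC)[...,::-1])
im,d,s=snap('side','s5')
cv2.imwrite('pics/s5c.png',cv2.resize(im[140:290,210:400],None,fx=4,fy=4,interpolation=cv2.INTER_CUBIC)[...,::-1])
E
```

```text
14.625 [0.55912536 0.00436916 0.12916568] 0.005685738605516135 [ 0.33099796  1.15859817 -0.19697825] [ 0.0542 -0.0003 -0.0002]
```

View pics/c5c.png

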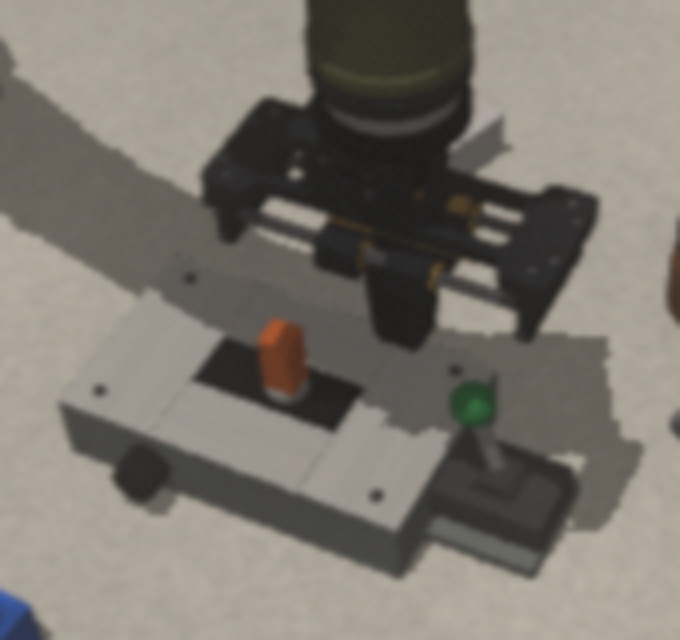

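View pics/s5c.png

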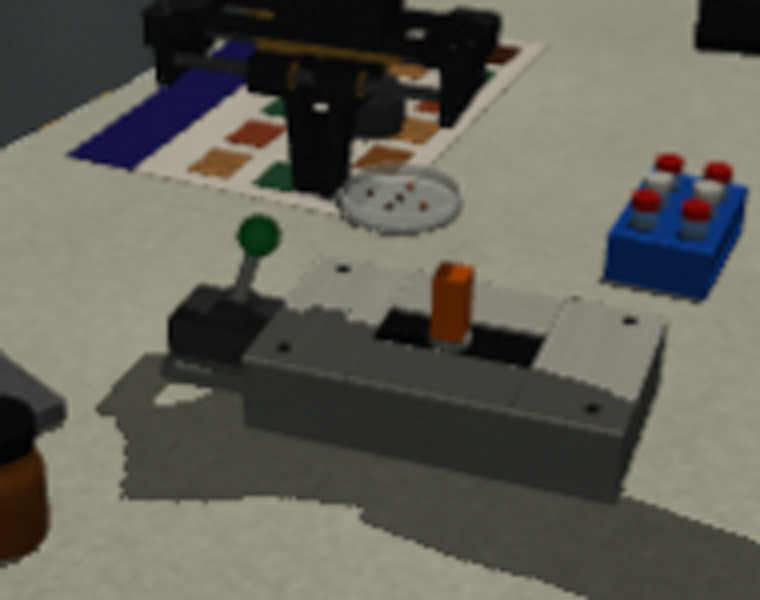

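The wrist check gives a head top of 0.0928 (0.092 expected), so the pin is home. The lever ball matches about 0.2 rad. The views show the closed fingers between pin and ball, clear of both. Descending behind the ball.

Emit:
arm_command --pt "0.0 0.03 0 0 0" --pt "0.0 0.019 0 0 0" --pt "0.0 0 0 0 0" --pt "0.0 0 0.01 0 0" --pt "0.0 0 0.01 0 0" --pt "0.0 0 0.01 0 0" --pt "0.0 0 0 0 0"

```text
clock: 15.6
tool_pos: [0.59, 0.0112, 0.0799]
eef_rot: [0.442, 0.552, -0.441, 0.553]
contact_force: [0.5, -0.8, 0.3]
opening: 0.003
```

```bash
python3 st.py; python3 - <<'E'
from h import *
im,d,s=snap('side','s6')
cv2.imwrite('pics/s6c.png',cv2.resize(im[140:290,210:400],None,fx=4,fy=4,interpolation=cv2.INTER_CUBIC)[...,::-1])
E
```

```text
15.6 [0.59   0.0112 0.0799] F [ 0.5  -0.75  0.26] M [-0.03 -0.08  0.03] ax [ 2.4e-03  9.0e-04 -1.0e+00] [ 0.0209 -0.1126 -0.0021] 0.0003
```

View pics/s6c.png

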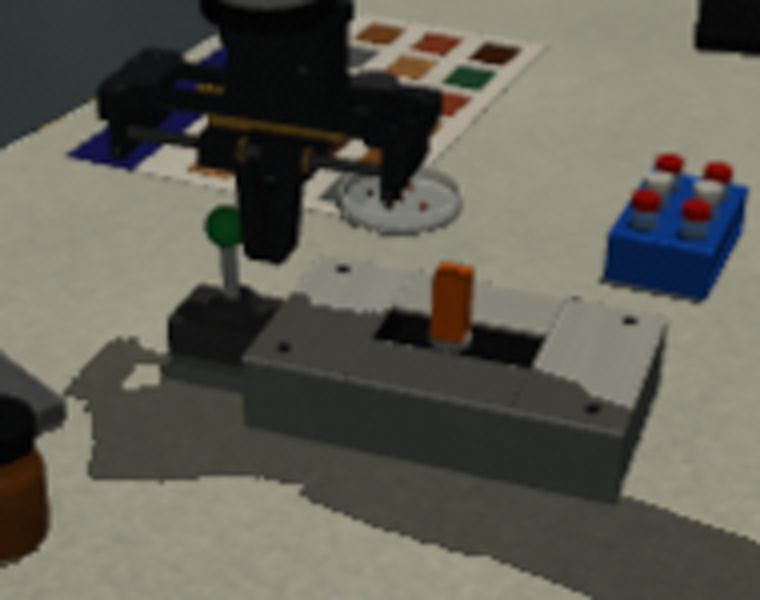

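The fingers are pushing the ball, and the lever is now about vertical. I'll keep going until it meets the stop.

Emit:
arm_command --pt "0.0 0 0.006 0 0" --pt "0.0 0 0.006 0 0" --pt "0.0 0 0.005 0 0" --pt "0.0 0 0.003 0 0" --pt "0.0 0 0.002 0 0" --pt "0.0 0 0 0 0"

```text
clock: 16.4
tool_pos: [0.6099, 0.0157, 0.0794]
eef_rot: [0.441, 0.553, -0.441, 0.553]
contact_force: [0.1, -0.2, 0.5]
opening: 0.003
```

```bash
python3 st.py
```

```text
16.4 [0.6099 0.0157 0.0794] F [ 0.1  -0.24  0.48] M [-0.06 -0.03  0.02] ax [ 2.e-04  1.e-04 -1.e+00] [ 0.0207 -0.133  -0.0022] 0.0003
```

Emit:
arm_command --pt "0.0 0 0.002 0 0" --pt "0.0 0 0.002 0 0" --pt "0.0 0 0.001 0 0" --pt "0.0 0 0 0 0"

```text
clock: 16.9
tool_pos: [0.6149, 0.0168, 0.0795]
eef_rot: [0.441, 0.552, -0.441, 0.553]
contact_force: [-0.7, -1.1, -0.3]
opening: 0.006
```

```bash
python3 st.py
```

```text
16.9 [0.6149 0.0168 0.0795] F [-0.74 -1.12 -0.25] M [-0.04  0.05 -0.  ] ax [ 3.e-04  0.e+00 -1.e+00] [ 0.0208 -0.138  -0.0022] 0.0005
```

Emit:
arm_command --pt "0.0 0 0.002 0 0" --pt "0.0 0 0.002 0 0" --pt "0.0 0 0 0 0"

```text
clock: 17.27
tool_pos: [0.6168, 0.0172, 0.0793]
eef_rot: [0.44, 0.553, -0.442, 0.552]
contact_force: [-5.5, -1.5, 2.5]
opening: 0.004
```

```bash
python3 st.py; python3 - <<'E'
from h import *
im,d,s=snap('side','s7')
cv2.imwrite('pics/s7c.png',cv2.resize(im[140:290,210:400],None,fx=4,fy=4,interpolation=cv2.INTER_CUBIC)[...,::-1])
E
```

```text
17.275 [0.6168 0.0172 0.0793] F [-5.47 -1.51  2.46] M [-0.25  1.03  0.02] ax [-0.0038 -0.0015 -1.    ] [ 0.0212 -0.1399 -0.0023] 0.0004
```

View pics/s7c.png

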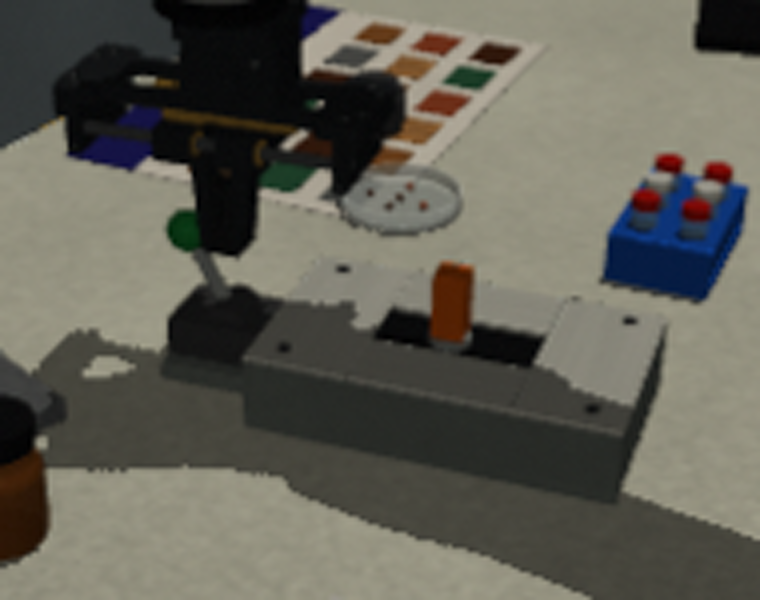

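Emit:
arm_command --pt "0.0 0 0.0015 0 0" --pt "0.0 0 0 0 0"

```text
clock: 17.58
tool_pos: [0.6169, 0.0171, 0.0793]
eef_rot: [0.439, 0.554, -0.443, 0.551]
contact_force: [-7.9, -0.5, 5.0]
opening: 0.005
```

```bash
python3 st.py
```

```text
17.575 [0.6169 0.0171 0.0793] F [-7.89 -0.51  5.  ] M [-0.27  1.61 -0.02] ax [-0.0065 -0.0025 -1.    ] [ 0.0216 -0.1399 -0.0023] 0.0005
```

Emit:
arm_command --pt "0.0 0 -0.006 0 0" --pt "0.0 0 -0.014 0 0" --pt "0.0 0 0 0 0" --pt "0.0 -0.03 0 0 0" --pt "0.0 -0.05 0 0 0" --pt "0.0 -0.05 0 0 0" --pt "0.0 0 -0.035 0.03 0" --pt "0.0 0 -0.035 0.03 0" --pt "0.0 0 0 0 0" --pt "0.0 0 0 0 0"

```text
clock: 18.82
tool_pos: [0.547, -0.0596, 0.21]
eef_rot: [0.442, 0.552, -0.44, 0.553]
contact_force: [0.1, 0.9, 0.3]
opening: 0.004
```

```bash
python3 st.py; python3 - <<'E'
from h import *
im,d,s=snap('wrist','w8'); cm=cam('wrist',s['tool_pos'],s['eef_rot'])
hsv=cv2.cvtColor(im,cv2.COLOR_RGB2HSV);m=((hsv[...,0]>45)&(hsv[...,0]<80)&(hsv[...,1]>120));m[:,:330]=0;m[240:]=0
ys,xs=np.nonzero(m);print(xs.mean(),ys.mean(),len(xs));e,dd=ray(cm,xs.mean(),ys.mean())
piv=np.array([.4758+.143*.977,-.0139+.143*.2135,.034]);u=np.array([.977,.2135])
for t in (.8,.9,1.,1.1):
    c=piv.copy();c[:2]+=u*.06*np.sin(t-.5);c[2]+=.06*np.cos(t-.5); p=e+dd*(c[2]-e[2])/dd[2]; print(t,(np.array([u,[-u[1],u[0]]])@(p-c)[:2]).round(4))
im,d,s=snap('side','s8')
cv2.imwrite('pics/s8c.png',cv2.resize(im[140:290,210:400],None,fx=4,fy=4,interpolation=cv2.INTER_CUBIC)[...,::-1])
snap('scene','c8')
E
```

```text
18.825 [ 0.547  -0.0596  0.21  ] F [0.13 0.86 0.35] M [-0.03 -0.11  0.03] ax [ 0.0026  0.0013 -1.    ] [ 0.1512 -0.0554 -0.0616] 0.0003
414.2439335887612 137.4610472541507 783
0.8 [ 0.0094 -0.0002]
0.9 [ 0.0046 -0.0002]
1.0 [ 0.0003 -0.0003]
1.1 [-0.0035 -0.0004]
```

View pics/w8.png

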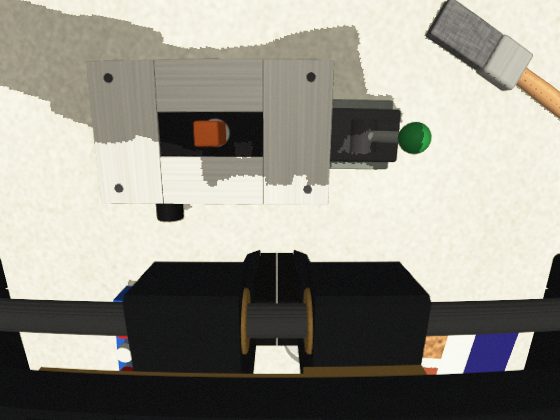

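View pics/s8c.png

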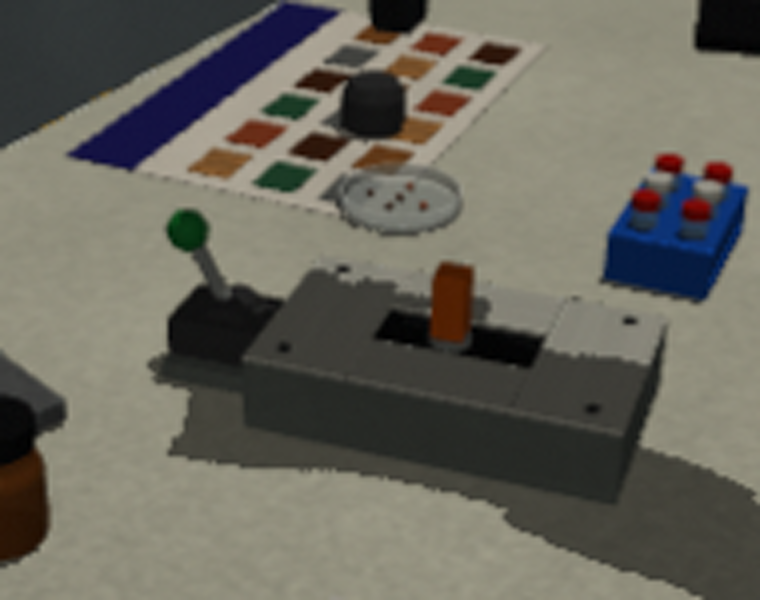

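View pics/c8.png

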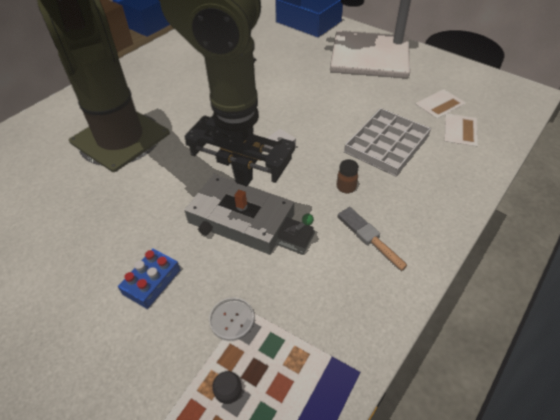

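The final views show the ball at (414,137) in the wrist picture, which puts the lever at about 1.0 rad. The pin stands upright with its collar down, the bystanders haven't moved, and the gripper touches nothing. Handing in.

```bash
python3 -c "
from plant import r
print(r.finish_job())"
```

```text
the job is handed in; nothing more can be done
None
```

The locating pin is fully home in the stage's hole and the clamp lever is thrown over to its stop. I handed the job in at about 19 s of the 72 s allowed.

- **Finding the hole:** the wrist camera showed the hole, so I lowered the pin there directly and did not sweep the tip along the plate. The tip went below the plate face with no contact force.
- **Seating the pin:** the collar met the plate with 22 N at the expected height, then I released it. The camera put the head top at 0.0928 m against 0.092 m expected, and the pin stood upright.
- **Clamp lever:** only then did I push the ball over with closed fingers, until the force rose to about 8 N and it stopped moving. After backing off, the ball's position matched 1.0 rad to within about 0.3 mm.
- **Bystanders:** the bystanders looked undisturbed in the final pictures, and the gripper was clear of everything. I judged this by eye and did not measure it.

No check failed. Early camera estimates of the pin and window positions differed by 2–4 mm, so I used the closer wrist views, which agreed with each other to about 1 mm.

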